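Index a collar and hold a snap ring spread at its groove

TASK

Turn the steel collar on the bearing block until its dark notch faces the pointer on the base plate. Then pick up the snap-ring pliers by squeezing both handles, which spreads the ring on their tips, slide the spread ring down over the stub shaft until it lies level in the groove just above the collar, and finish there still squeezing and holding the pliers, ring spread and centred on the shaft, without leaning on the collar. Keep the notch on the pointer, keep the pliers level and leave the bearing, the roller and the screwdriver alone.

Things in the scene. Friction and masses are not known exactly. Their poses are not given: they have to be found in the camera images.
- collar (a joint): Turn of the steel collar about the fixed upright stub shaft, rad, counter-clockwise seen from above positive; 0 = its notch faces the pointer; it starts turned 0.45 to 1.3 rad, can turn from -0.6 to 1.6 and stays where it is left (friction about 0.06 N m).
- collar_grip (a point): Point on the collar's axis, 59 mm above the table, at the height to grip it. The collar's upper part is a block 50 mm long (own x) and 42 mm wide across two flats (own y), 44 to 72 mm above the table; below it a round flange, 58 mm diameter (35 to 44 mm). Axes turn with the collar: the dark notch in the flange and the dark line on top are on its +x side.
- groove (a point): Centre of the groove in the fixed upright steel stub shaft, on its axis, 75 mm above the table. Shaft diameter 30 mm, top (small bevel) 102 mm above the table; groove 6 mm wide (72 to 78 mm above the table), 23 mm diameter, lower edge level with the collar's top. Axes of the fixture: +x points to the pointer.
- mark (a point): Tip of the pointer, a small steel upright on the base plate, 40 mm from the shaft's axis, 40 mm above the table.
- pliers_grip (a point): Middle between the two black handles of the loose snap-ring pliers, half-way up them: where to grip. +x along the pliers to the ring, y across the handles, z up. Starts 43 mm above the table. Handles 16 mm high, from 60 mm behind to 45 mm ahead of this point; 56 mm over their outsides here when relaxed (75 mm at the rear ends), 36 mm and parallel when squeezed to the stop.
- spread (a joint): Turn of each pliers lever, rad: 0 relaxed, ring closed (too small to pass over the shaft); 0.14 handles squeezed to the stop (about 10 N on each), ring fully spread, bore 33 mm round. A spring opens the handles and closes the ring when they are let go.
- ring_center (a point): Centre of the spread ring's bore, half-way through its 3 mm thickness; 132 mm ahead of pliers_grip along the pliers' x and at the same height. The ring is 41 mm across outside, open towards the pliers, and held captive on their tips; it lies in the pliers' plane.
- pliers: The pliers, 0.2 to 0.3 kg, lying flat and loose on the grey rest: origin between the handles on their underside, 8 mm below pliers_grip, same axes.
- fixture: The fixed fixture: base plate 130 x 110 x 12 mm, bearing block 66 mm square ending 32 mm above the table, collar and stub shaft; origin under the shaft on the table.
- rest: The fixed grey rest, plate 175 x 110 x 6 mm; origin on the table under pliers_grip's start, x to the ring. Two supports, tops 35 mm above the table, 46 to 62 mm behind (100 mm wide) and 52 to 90 mm ahead (50 mm wide) of the grip point: the fingers go down outside the handles between them.
- bearing: Bystander: steel bearing, 44 mm diameter, 14 mm high, origin at its underside.
- roller: Bystander: white grooved roller standing on end, 48 mm diameter, 32 mm high, origin at its underside.
- driver: Bystander: short screwdriver, 130 mm, lying on the table between pliers and fixture.
Not all that is in view belongs to the job. What is meant by the fixture is not brown, and is the larger of those in its own colour.

How it is judged (in metres and radians):
On the way, in this order (a step that is already met when the one before it is completed fails the run):
1. the collar's notch faces the pointer (within 0.12 rad), the pliers still on their rest (value of joint collar between -0.12 and 0.12 rad and distance of pliers from where it was at the start of the episode below 0.03 m), for 0.2 s.
2. the pliers are squeezed, the ring spread, and lifted off the rest (value of joint spread above 0.11 rad and height (world z) of pliers_grip above 0.065 m and contact force between pliers and rest below 0.1 N), for 0.2 s.
At the end, for the whole second after the job is handed in: Notch within 0.15 rad of the pointer; pliers squeezed in the fingers (spread over 0.11 rad, over 4 N), level within 0.12 rad, at rest; ring round the shaft, centre within 4 mm of its axis and 3 mm of the groove's mid-height; under 15 N on collar and shaft (value of joint collar between -0.15 and 0.15 rad and value of joint spread above 0.11 rad and horizontal distance between ring_center and groove below 0.004 m and z of ring_center in the frame of fixture between 0.072 and 0.078 m and angle between pliers's own z axis and vertical below 0.12 rad and contact force between the fingers and pliers above 4 N and contact force between pliers and fixture below 15 N and linear speed of pliers below 0.02 m/s); the arm keeps its last pose, push and grip.
It fails at once if a bystander is moved more than 20 mm (distance of any of bearing, roller, driver from where it was at the start of the episode above 0.02 m).
It fails at once if the pliers are tipped more than 0.6 rad (dropped) (angle between pliers's own z axis and vertical above 0.6 rad).
It also fails if it takes over 54 s, if anything falls off the work surface, if the arm or the gripper's body presses on something with over 40 N, if the wrist force passes 120 N, or if a joint passes its speed limit or range.

ROBOT

A 7-joint arm with a two-finger parallel gripper is mounted at the origin on the work surface. World frame = base frame: x ahead of the robot, y to its left, z up, the work surface at z = 0. Lengths are in mm, angles in rad, forces in N, time in s.
With the tool pointing down it reaches from about 400 to 875 mm from the base axis. Payload 6.5 kg.
Tool frame: the origin (TCP) lies at the very end of the fingers, on their centre line; the grasp point (between the pads) lies 19 mm behind it; y points along the fingers, x is the direction in which the jaws open and shut, and the axes are right-handed (so a half turn about y gives the same grasp; the last joint's range is limited). The gripper opens to 85 mm and grips with 20 to 120 N. Pads are 22 mm wide; open, the fingers measure 114 mm over their backs; the gripper's body (76 mm by 85 mm) begins 54 mm behind the grasp point. The pads swing forward as they close: fully open they stand 13 mm farther back than shut.
Start: joints at [1.205, 0.536, -0.004, 1.538, 0.003, 1.067, -0.071], TCP at [191.96, -621.001, 231.29] pointing down, gripper open.
Joint ranges: [-2.7, 2.7], [-0.37, 2.16], [-1.27, 1.26], [0.24, 2.4], [-1.31, 4.45], [0.19, 1.91], [-2.76, 2.76]. Speed limits (rad/s): [2.39, 2.39, 3.14, 3.14, 3.14, 3.14, 3.14].

INTERFACE

Orientations are given as a unit quaternion [w, x, y, z].
In Python, from bench import ctrl gives the robot as it stands. The module is installed in compiled form; this text tells all that it offers.
- The arm moves only by the tool play_rows, never from a script. Its argument "increments" is a list of rows, each a list of 3 entries, a list of its own where there are three numbers: the turn, a rotation vector about the tool's x, y, z in degrees, then the shift along the tool's x, y, z in cm, then the opening, from -1 (shut) to 1 (fully open). In form: [[[ax, ay, az], [dx, dy, dz], fingers], ...]. A call has 1 to 20 rows; each row shifts and turns the commanded pose from where the row before left it, along the tool's axes as they then stand; what a row does not reach is not made up. A row lasts 1/10 s, in which the tool goes at most 50 mm and 8.59 degrees, less where a joint would pass 70% of its speed; a pose out of reach is approached as far as the arm can. A call with a gripper value outside its range is refused whole. The fingers move at their own pace and stop on an object; "force" is the grip in N (left out, the last holds). Time passes only in rows, so rows that do not move let the fingers close. It gives the time, the measured TCP pose, the force and the opening at its end, in the units of the state.
- ctrl.state(): the state, without advancing time (a new reading comes with each control period).
- ctrl.camera(name): name is "scene" or "top"; returns (picture, depth): 480x640x3 uint8, red, green, blue; 480x640 float32, mm along the optical axis (not along the pixel's ray), 0 where there is no reading.
- ctrl.calibration(name): a dict with "vfov" (degrees; the focal length in pixels is half the picture's height over the tangent of half this angle, whatever the lens; pixels are square), "cx", "cy" (the principal point, pixels), "xyz" and "orientation" of the camera in the world. Camera axes: x right, y up, looking along -z (the intrinsics and any distortion apply to the point x, -y, -z); pixel columns grow to the right and rows downward; lengths in mm; the calibration is good to about 2 mm. A picture is of the moment at which its call begins. calibration takes no time and is no camera call.
- ctrl.hand_in(): hands the job in, once; it reports no verdict.
Trained networks look in the newest picture that a camera, given by its name, has taken for a name from the list of things; names that differ only in an ending like _2 or _b are one class to them, and where a whole thing is asked for, a point or a joint stands for the part that bears it (a point fixed in the world has none). Each returns a list of dicts, best first, with "score" (0 to 1); they miss things now and then, are a little off and sometimes report something else, mostly with a low value. They report only what shows in the picture. A call takes as long as a camera call. They do not tell look-alikes from the thing itself.
- ctrl.find_in(camera, thing): "extent" ([left, top, right, bottom] in pixels, round what is visible of it).
- ctrl.place_of(camera, thing): "centre" ([column, row] in pixels: a listed point, or the origin of a listed thing).
The state is a dict: "t": time; "qpos": joint angles; "qd": joint speeds; "effort": joint torques, N m; "position": TCP position; "eef_rot": TCP orientation; "force": force on the tool from outside, world axes, zero at the start; "ft_torque": the same for the moment, N m; "width": finger opening in mm.
Only numpy, scipy, OpenCV 4.12 (cv2) and the standard library are available. Lean on these libraries where they do the work, as an engineer would, in place of code of your own. Each camera call takes 0.05 s, during which the arm holds its last target.

## Working session

There is one attempt and no reset: what is moved stays moved. The work goes in short steps, Python scripts to look and compute and a tool call to move; the robot and the scene stay as the last step left them, time stands still between calls to the robot, and variables do not carry over. Pictures are saved under pics/ and viewed, and the job is handed in when it is done.

Besides the shell and the picture viewer there is one more tool, called after ">>>" as name([rows], argument=value, ...), one row to a line, values as JSON. play_rows: Moves the arm, as the interface text tells. Its arguments: {"type":"object","properties":{"increments":{"type":"array","items":{"type":"array"}},"force":{"type":"number"}},"required":["increments"]}

```bash
mkdir -p pics; cat > h.py <<'E'
import numpy as np, cv2
from scipy.spatial.transform import Rotation as R
from bench import ctrl
def q2R(q): return R.from_quat([q[1],q[2],q[3],q[0]])
def shot(cam,name):
    p,d=ctrl.camera(cam); cv2.imwrite(f'pics/{name}.png',p[:,:,::-1]); np.save(f'pics/{name}.npy',d); return p,d
def unproj(cam,u,v,depth=None,z=None):
    c=ctrl.calibration(cam); f=240/np.tan(np.radians(c['vfov'])/2)
    r=np.array([(u-c['cx'])/f,-(v-c['cy'])/f,-1.0]); Rm=q2R(c['orientation']); o=np.array(c['xyz'])
    w=Rm.apply(r)
    if depth is not None: return o+w*depth
    return o+w*((z-o[2])/w[2])
def proj(cam,P):
    c=ctrl.calibration(cam); f=240/np.tan(np.radians(c['vfov'])/2)
    q=q2R(c['orientation']).inv().apply(np.array(P,float)-np.array(c['xyz']))
    return np.array([c['cx']+f*q[...,0]/-q[...,2], c['cy']-f*q[...,1]/-q[...,2]]).T
E
python3 - <<'E'
from h import *
print(ctrl.state()); 
for c in ['scene','top']:
    print(ctrl.calibration(c)); shot(c,c+'0')
    for t in ['fixture','collar_grip','groove','mark','pliers_grip','ring_center','rest','bearing','roller','driver']:
        print(c,t,[(np.round(x['centre'],1).tolist(),round(x['score'],2)) for x in ctrl.place_of(c,t)])
E
```

```text
{'t': 0.0, 'qpos': array([ 1.2048108 ,  0.53716476, -0.00445344,  1.53888488,  0.00262353,
        1.06725166, -0.0711969 ]), 'qd': array([ 0.00106881, -0.00089724, -0.00177074,  0.00133573, -0.00091016,
       -0.00035081, -0.00090602]), 'effort': array([-6.44285410e-04, -5.83412969e+01,  1.04831960e+00, -2.59101588e+01,
        1.22950313e-02,  9.65724903e-03,  7.38187111e-06]), 'position': array([ 191.75593641, -620.41883667,  230.40925996]), 'eef_rot': array([ 0.56939713, -0.56876328,  0.42021105, -0.41918721]), 'force': array([-0.69434222,  0.01069845,  0.65662513]), 'ft_torque': array([0.01988201, 0.01314455, 0.05226841]), 'width': 85.08204231285475}
{'vfov': 43.740096396152666, 'cx': 320.0127951070813, 'cy': 235.38335896173453, 'xyz': array([1016.60533497,  728.85616569,  755.03068451]), 'orientation': array([0.25976343, 0.11254733, 0.41242861, 0.86588608])}
scene fixture [([426.4, 393.3], 0.93), ([294.4, 360.4], 0.89), ([375.9, 300.0], 0.57)]
scene collar_grip [([292.2, 342.5], 0.82), ([379.7, 280.6], 0.61), ([432.0, 367.4], 0.58)]
scene groove [([434.9, 362.9], 0.96), ([297.
[... 485 characters left out ...]
5, 'xyz': array([503.45593158,  78.26628295, 769.22437409]), 'orientation': array([ 0.71299189,  0.02906012, -0.06179589, -0.69783905])}
top fixture [([244.2, 276.7], 0.77), ([135.0, 248.0], 0.73), ([229.7, 177.6], 0.66)]
top collar_grip [([239.4, 274.6], 0.91), ([118.9, 243.4], 0.89), ([229.5, 169.3], 0.66)]
top groove [([224.2, 162.1], 0.91), ([113.1, 239.8], 0.88), ([234.0, 274.2], 0.6), ([237.1, 273.8], 0.47)]
top mark [([230.5, 154.5], 0.9), ([134.5, 219.9], 0.75), ([246.3, 253.4], 0.67)]
top pliers_grip [([451.8, 304.9], 0.84)]
top ring_center [([391.8, 185.8], 0.5)]
top rest [([246.4, 251.8], 0.61)]
top bearing []
top roller [([393.3, 186.3], 0.96)]
top driver [([327.6, 334.1], 0.94)]
```

View pics/scene0.png

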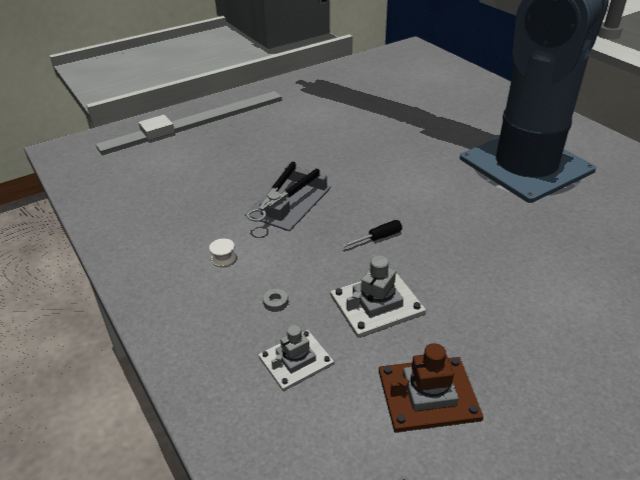

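View pics/top0.png

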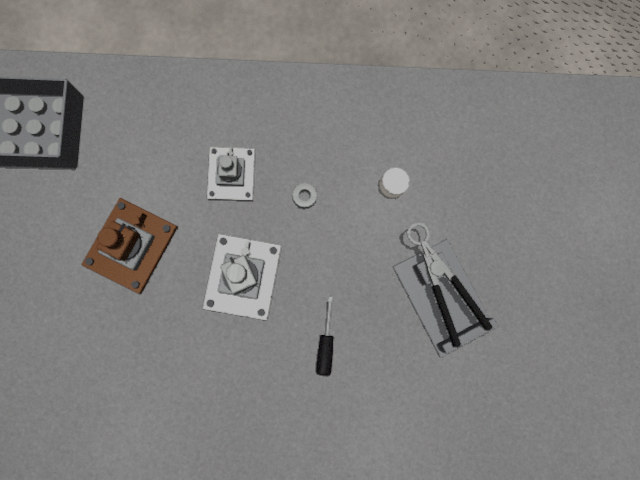

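The scene holds three fixtures: one brown, one small white, and one larger white. The larger white one is the target, at top (240,276) and scene (378,290). The pliers are at top (448,298) on the rest, with the ring end at (417,234). Next I'll take precise measurements.

```bash
python3 - <<'E'
from h import *
d=np.load('pics/top0.npy'); ds=np.load('pics/scene0.npy')
p=cv2.imread('pics/top0.png'); s=cv2.imread('pics/scene0.png')
cv2.imwrite('pics/a.png',cv2.resize(p[225:330,190:295],None,fx=5.5,fy=5.5,interpolation=cv2.INTER_CUBIC))
cv2.imwrite('pics/b.png',cv2.resize(p[215:365,385:505],None,fx=4,fy=4,interpolation=cv2.INTER_CUBIC))
cv2.imwrite('pics/c.png',cv2.resize(s[240:340,320:440],None,fx=5.5,fy=5.5,interpolation=cv2.INTER_CUBIC))
def show(n,u,v,z): print(n,unproj('top',u,v,z=z).round(1), 'depth->',unproj('top',u,v,depth=d[int(v),int(u)]).round(1))
show('collar',239.4,274.6,59); show('shaft',237.1,273.8,102); show('mark',246.3,253.4,40)
show('pg',451.8,304.9,43); show('ring',417,234,43); show('roller',393.3,186.3,0);show('driver',327.6,334.1,10)
for n,u,v,z in [('groove',377.2,272.6,75),('collar',379.7,280.6,59),('mark',355.9,297.6,40),('pg',292.3,181.1,43),('ring',256.6,216.6,43)]:
    print('scene',n,unproj('scene',u,v,z=z).round(1))
# point cloud
c=ctrl.calibration('top')
for cam,dd in (('top',d),('scene',ds)):
    vv,uu=np.mgrid[0:480,0:640]
    c=ctrl.calibration(cam); f=240/np.tan(np.radians(c['vfov'])/2)
    r=np.stack([(uu-c['cx'])/f,-(vv-c['cy'])/f,-np.ones_like(uu,float)],-1)*dd[...,None]
    P=q2R(c['orientation']).apply(r.reshape(-1,3)).reshape(480,640,3)+c['xyz']
    np.save(f'pics/P_{cam}0.npy',P)
    tab=P[(dd>0)&(abs(P[...,2])<8)]; print(cam,'table z',np.median(tab[:,2]))
    m=(dd>0)&(P[...,2]>96)&(P[...,2]<108)&(np.hypot(P[...,0]-480,P[...,1]-180)<120)
    print(m.sum(), P[m].mean(0))
E
```

```text
collar [549.2 161.8  59. ] depth-> [546.5 156.9 100.9]
shaft [547.5 160.2 102. ] depth-> [547.6 160.4 100.1]
mark [585.3 154.2  40. ] depth-> [585.3 154.1  40.2]
pg [ 507.9 -184.7   43. ] depth-> [ 508.2 -199.2    2.8]
ring [ 624.4 -128.2   43. ] depth-> [ 631.1 -139.8    2.3]
roller [716.8 -98.5   0. ] depth-> [707.9 -91.2  32.1]
driver [455.6  16.4  10. ] depth-> [456.   17.   16.8]
scene groove [552.3 161.3  75. ]
scene collar [549.8 166.   59. ]
scene mark [594.8 161.1  40. ]
scene pg [ 507.7 -191.9   43. ]
scene ring [ 628.7 -125.6   43. ]
top table z -0.767351386515486
311 [549.23320296 163.3260128  100.94231216]
scene table z 1.3693623887081685
216 [553.51141026 167.18101169 102.08394456]
```

```bash
ls pics
```

```text
P_scene0.npy
P_top0.npy
a.png
b.png
c.png
scene0.npy
scene0.png
top0.npy
top0.png
```

View pics/a.png

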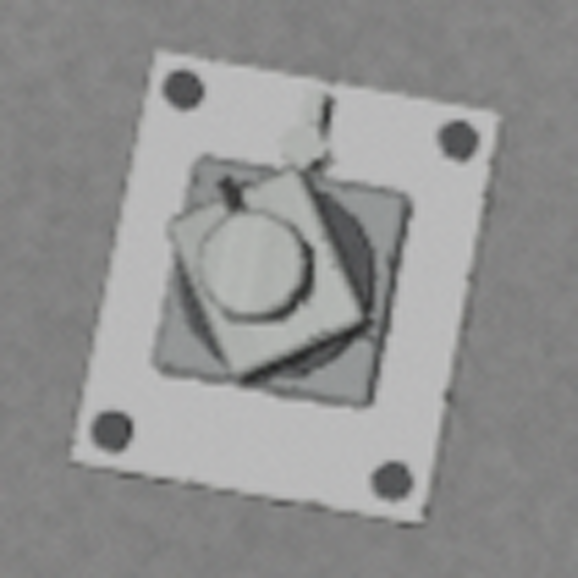

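View pics/b.png

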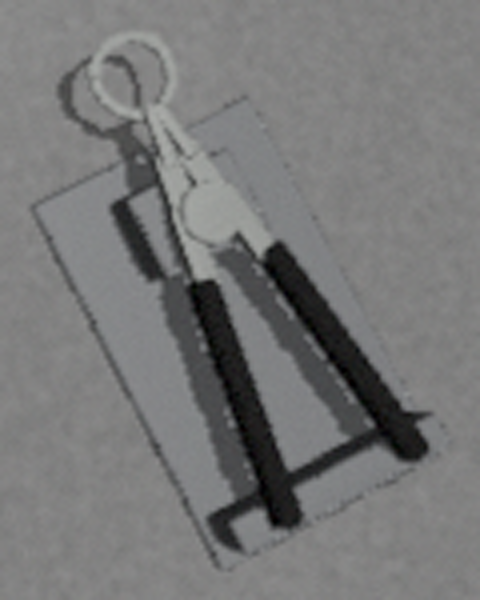

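View pics/c.png

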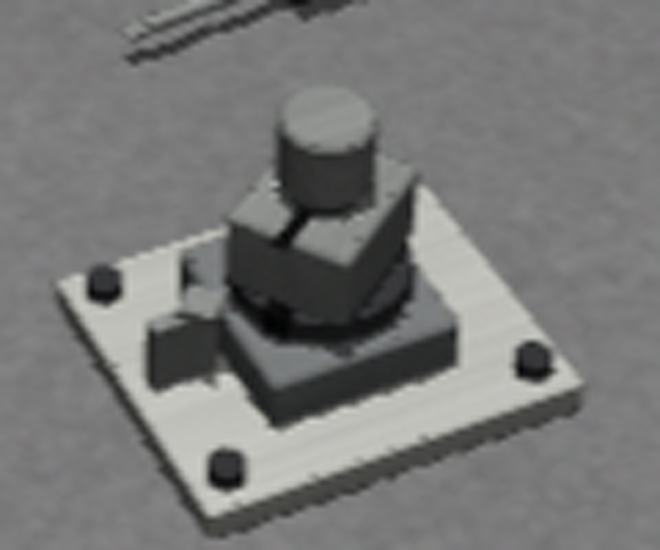

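```bash
python3 - <<'E'
from h import *
def A(x,y,ox,oy,s): return (x+.5)/s-.5+ox,(y+.5)/s-.5+oy
t=lambda x,y:A(x,y,190,225,5.5); sc=lambda x,y:A(x,y,320,240,5.5); b=lambda x,y:A(x,y,385,215,4)
def quad(cam,f,pts,z,n):
    Q=np.array([unproj(cam,*f(*p),z=z)[:2] for p in pts]); 
    e=np.roll(Q,-1,0)-Q
    print(n,cam,'c',Q.mean(0).round(1),'len',np.hypot(*e.T).round(1),'ang',np.degrees(np.arctan2(e[:,1],e[:,0])).round(1)); return Q
quad('top',t,[(158,50),(500,113),(422,522),(72,460)],12,'base')
quad('scene',sc,[(57,290),(208,522),(582,385),(425,185)],12,'base')
quad('top',t,[(300,168),(172,228),(240,380),(365,320)],72,'collar')
quad('top',t,[(208,157),(410,192),(372,405),(155,370)],32,'block')
for n,x,y,z in [('shaft',255,265,102)]: print(n,unproj('top',*t(x,y),z=z).round(1))
print('scene shaft',unproj('scene',*sc(326,119),z=102).round(1))
print('line top',unproj('top',*t(230,190),z=72).round(1),'pointer',unproj('top',*t(308,152),z=40).round(1))
print('line scene',[unproj('scene',*sc(*p),z=72).round(1) for p in [(310,208),(288,243)]])
quad('scene',sc,[(228,222),(345,292),(416,175),(305,150)],72,'collar')
# pliers
print('ring',unproj('top',*b(134,74),z=43).round(1))
for n,(x,y),z in [('rearR',(410,445),51),('rearL',(287,520),51),('frontR',(272,250),51),('frontL',(203,285),51),('pivot',(210,212),50)]:
    print(n,unproj('top',*b(x,y),z=z).round(1))
quad('top',b,[(32,207),(245,96),(452,425),(222,570)],6,'rest')
E
```

```text
base top c [549.6 162.7] len [107.6 127.6 107.5 127.9] ang [-99.1 170.9  81.   -9.1]
base scene c [552.9 167.3] len [107.  129.2  99.  130.4] ang [ 81.1 171.5 -99.5 -12. ]
collar top c [548.7 161.6] len [39.6 47.2 38.6 47.1] ang [ 116.9 -153.8  -63.    25. ]
block top c [549.4 161.2] len [61.4 64.5 65.1 65.2] ang [-98.6 171.8  82.  -11.4]
shaft [549.  161.9 102. ]
scene shaft [552.1 163.7 102. ]
line top [572.2 173.6  72. ] pointer [587.2 155.4  40. ]
line scene [array([559., 167.,  72.]), array([573.5, 175.4,  72. ])]
collar scene c [555.9 169.5] len [44.4 55.9 35.  40.3] ang [ 104.3 -150.1  -52.9   18.3]
ring [ 625.9 -130.1   43. ]
rearR [ 475.2 -239.2   51. ]
rearL [ 444.7 -187.8   51. ]
frontR [ 553.  -184.1   51. ]
frontL [ 538.2 -155.3   51. ]
pivot [ 568.2 -159.    50. ]
rest top c [ 524.6 -184.8] len [107.6 166.4 119.5 172.7] ang [ -61.7 -148.1  121.5   27.9]
```

```bash
cat >> h.py <<'E'
def st():
    s=ctrl.state(); M=q2R(s['eef_rot']).as_matrix(); h=np.degrees(np.arctan2(M[1,0],M[0,0]))
    return s,M,h
def rep():
    s,M,h=st(); print('t',round(s['t'],2),'pos',s['position'].round(1),'jaw heading',round(h,2),'ydown',M[:,1].round(3),'F',s['force'].round(2),'T',s['ft_torque'].round(2),'w',round(s['width'],2),'q',s['qpos'].round(2))
def to(x,y,z,head=None):
    s,M,h=st(); d=M.T@(np.array([x,y,z])-s['position']); print('from current: tool shift cm',(d/10).round(2))
    if head is not None:
        a=(h-head+180)%360-180
        # full corrective rotation to pointing down w/ heading
        hd=np.radians(head); X=np.array([np.cos(hd),np.sin(hd),0]);Y=np.array([0,0,-1.]);T=np.stack([X,Y,np.cross(X,Y)],1)
        rv=R.from_matrix(M.T@T).as_rotvec(degrees=True); print('turn about tool axes deg',rv.round(2),' yturn',round(a,2))
        print('shift in target-oriented frame cm',(T.T@(np.array([x,y,z])-s['position'])/10).round(2))
E
python3 -c "
from h import *
rep(); to(549.5,162.5,150,116.5); to(549.5,162.5,150,-63.5)"
```

```text
t 1.1 pos [ 191.9 -621.   231.3] jaw heading -72.82 ydown [-0. -0. -1.] F [-0.36 -0.33  0.39] T [ 0.03 -0.01 -0.  ] w 85.64 q [ 1.2   0.54 -0.    1.54  0.    1.07 -0.07]
from current: tool shift cm [-64.3    8.13  57.3 ]
turn about tool axes deg [0.0000e+00 1.7068e+02 1.0000e-02]  yturn 170.68
shift in target-oriented frame cm [ 54.16   8.13 -66.96]
from current: tool shift cm [-64.3    8.13  57.3 ]
turn about tool axes deg [ 0.   -9.32 -0.  ]  yturn -9.32
shift in target-oriented frame cm [-54.16   8.13  66.96]
```

>>> play_rows([
  [[0,-4.7,0],[0,0,0],1],
  [[0,-4.6,0],[0,0,0],1],
  [[0,0,0],[-3,0,3.7],1],
  [[0,0,0],[-3,0,3.7],1],
  [[0,0,0],[-3,0,3.7],1],
  [[0,0,0],[-3,0,3.7],1],
  [[0,0,0],[-3,0,3.7],1],
  [[0,0,0],[-3,0,3.7],1],
  [[0,0,0],[-3,0,3.7],1],
  [[0,0,0],[-3,0,3.7],1],
  [[0,0,0],[-3,0,3.7],1],
  [[0,0,0],[-3,0,3.7],1],
  [[0,0,0],[-3,0,3.7],1],
  [[0,0,0],[-3,0,3.7],1],
  [[0,0,0],[-3,0,3.7],1],
  [[0,0,0],[-3,0,3.7],1],
  [[0,0,0],[-3,0,3.7],1],
  [[0,0,0],[-3,0,3.7],1],
  [[0,0,0],[-3,0,3.7],1],
  [[0,0,0],[0,0,0],1],
])

```text
t: 3.1
position: [528.9, 123.8, 231.8]
eef_rot: [0.605, -0.601, 0.37, -0.369]
force: [-0.3, 0.1, -0.2]
width: 85.4
```

```bash
python3 -c "
from h import *
rep(); to(549.8,163,110,-63.5)"
```

```text
t 3.1 pos [528.9 123.8 231.8] jaw heading -63.02 ydown [ 0.002  0.005 -1.   ] F [-0.34  0.09 -0.22] T [0.01 0.02 0.02] w 85.45 q [ 0.05  0.39 -0.46  1.8   0.2   0.99 -1.59]
from current: tool shift cm [-2.5  12.21  3.59]
turn about tool axes deg [-0.25  0.48 -0.21]  yturn 0.48
shift in target-oriented frame cm [-2.57 12.18  3.62]
```

>>> play_rows([
  [[-0.1,0.25,-0.1],[-0.6,2,0.9],1],
  [[-0.1,0.2,-0.1],[-0.6,2,0.9],1],
  [[0,0,0],[-0.7,2,0.9],1],
  [[0,0,0],[-0.6,2,0.9],1],
  [[0,0,0],[0,2,0],1],
  [[0,0,0],[0,2,0],1],
  [[0,0,0],[0,0,0],1],
  [[0,0,0],[0,0,0],1],
])

```text
t: 3.9
position: [548.7, 153.5, 111.5]
eef_rot: [-0.598, 0.602, -0.374, 0.375]
force: [-0.3, 0.5, 0.0]
width: 85.2
```

```bash
python3 -c "
from h import *
rep(); to(549.8,163,50,-63.5); shot('scene','s1');p,d=shot('top','t1')
s=cv2.imread('pics/s1.png'); cv2.imwrite('pics/s1c.png',cv2.resize(s[190:340,300:460],None,fx=4,fy=4,interpolation=cv2.INTER_CUBIC))
"
```

```text
t 3.9 pos [548.7 153.5 111.5] jaw heading -63.99 ydown [-0.002 -0.005 -1.   ] F [-0.29  0.54  0.03] T [ 0.02 -0.02  0.03] w 85.19 q [-0.06  0.59 -0.4   1.82  0.32  0.79 -1.73]
from current: tool shift cm [-0.83  6.14  0.54]
turn about tool axes deg [ 0.22 -0.49  0.2 ]  yturn -0.49
shift in target-oriented frame cm [-0.8   6.15  0.52]
```

View pics/s1c.png

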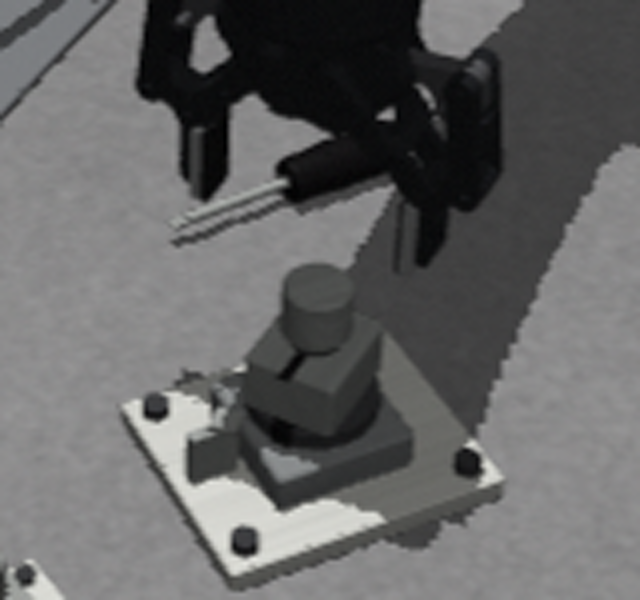

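>>> play_rows([
  [[0.2,-0.25,0.1],[-0.4,0,0.3],1],
  [[0,-0.25,0.1],[-0.4,0,0.2],1],
  [[0,0,0],[0,1.5,0],1],
  [[0,0,0],[0,1.5,0],1],
  [[0,0,0],[0,1.5,0],1],
  [[0,0,0],[0,1.6,0],1],
  [[0,0,0],[0,0,0],1],
  [[0,0,0],[0,0,0],1],
  [[0,0,0],[0,0,0],1],
])

```text
t: 4.9
position: [550.1, 163.5, 50.5]
eef_rot: [0.602, -0.601, 0.372, -0.372]
force: [-0.3, 0.5, 0.3]
width: 85.4
```

```bash
python3 -c "
from h import *
rep(); to(549.8,163,50,-63.5); shot('scene','s2');p,d=shot('top','t2')
s=cv2.imread('pics/s2.png'); cv2.imwrite('pics/s2c.png',cv2.resize(s[190:340,300:460],None,fx=4,fy=4,interpolation=cv2.INTER_CUBIC))
"
```

```text
t 4.9 pos [550.1 163.5  50.5] jaw heading -63.47 ydown [ 0.001  0.    -1.   ] F [-0.28  0.46  0.29] T [-0.04 -0.    0.01] w 85.41 q [-0.1   0.69 -0.36  1.84  0.37  0.68 -1.78]
from current: tool shift cm [ 0.03  0.05 -0.05]
turn about tool axes deg [-0.05  0.03  0.  ]  yturn 0.03
shift in target-oriented frame cm [ 0.03  0.05 -0.05]
```

View pics/s2c.png

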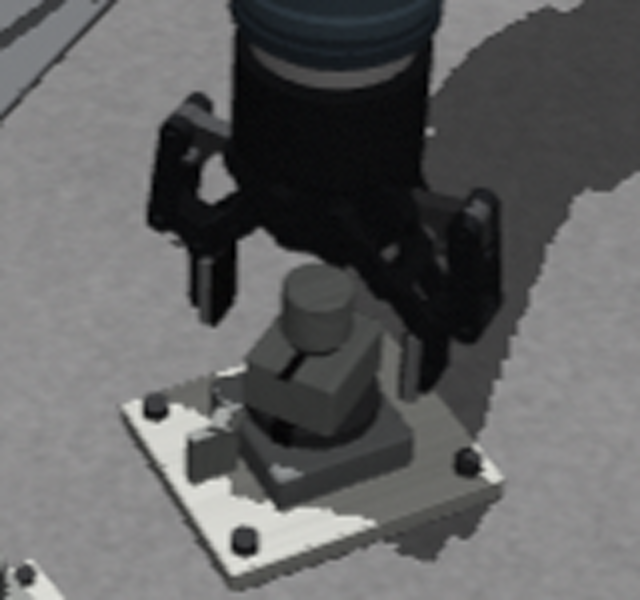

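>>> play_rows([
  [[0,0,0],[0,0,0],0.3],
  [[0,0,0],[0,0,0],0.1],
  [[0,0,0],[0,0,0],-0.1],
  [[0,0,0],[0,0,0],-0.2],
  [[0,0,0],[0,0,0],-0.3],
  [[0,0,0],[0,0,0],-0.3],
  [[0,0,0],[0,0,0],-0.3],
], force=20)

```text
t: 5.7
position: [549.6, 163.6, 50.4]
eef_rot: [0.602, -0.601, 0.372, -0.372]
force: [-2.8, 0.6, 5.2]
width: 41.6
```

```bash
python3 -c "
from h import *
rep(); shot('scene','s3');
s=cv2.imread('pics/s3.png'); cv2.imwrite('pics/s3c.png',cv2.resize(s[190:340,300:460],None,fx=4,fy=4,interpolation=cv2.INTER_CUBIC))
"
```

```text
t 5.7 pos [549.6 163.6  50.4] jaw heading -63.46 ydown [-0.  0. -1.] F [-2.84  0.6   5.17] T [ 0.1   0.42 -0.06] w 41.57 q [-0.1   0.69 -0.36  1.84  0.37  0.68 -1.78]
```

View pics/s3c.png

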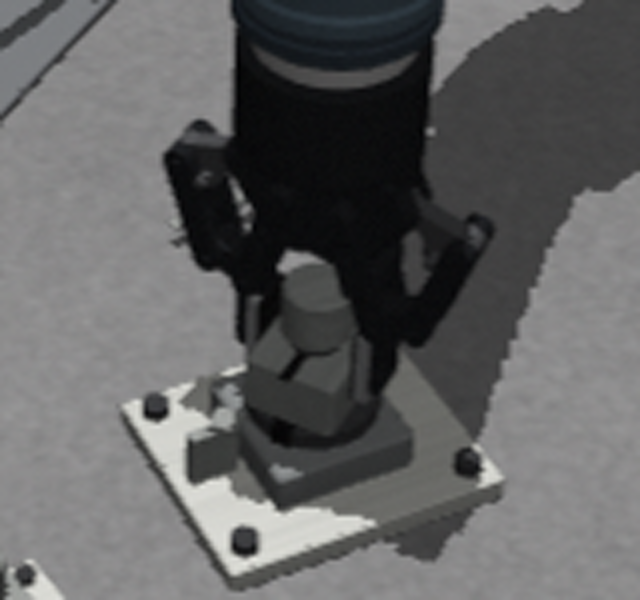

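>>> play_rows([
  [[0,4,0],[0,0,0],-0.3],
  [[0,4,0],[0,0,0],-0.3],
  [[0,4,0],[0,0,0],-0.3],
  [[0,4,0],[0,0,0],-0.3],
  [[0,4,0],[0,0,0],-0.3],
  [[0,4,0],[0,0,0],-0.3],
  [[0,4,0],[0,0,0],-0.3],
  [[0,4,0],[0,0,0],-0.3],
  [[0,3.7,0],[0,0,0],-0.3],
  [[0,0,0],[0,0,0],-0.3],
  [[0,0,0],[0,0,0],-0.3],
  [[0,0,0],[0,0,0],-0.3],
], force=35)

```text
t: 6.95
position: [549.4, 164.4, 50.5]
eef_rot: [0.459, -0.458, 0.538, -0.538]
force: [-3.1, 1.6, 5.4]
width: 41.3
```

```bash
python3 -c "
from h import *
rep(); shot('scene','s4');
s=cv2.imread('pics/s4.png'); cv2.imwrite('pics/s4c.png',cv2.resize(s[240:340,320:440],None,fx=5.5,fy=5.5,interpolation=cv2.INTER_CUBIC))
"
```

```text
t 6.95 pos [549.4 164.4  50.5] jaw heading -99.12 ydown [-0.     0.001 -1.   ] F [-3.13  1.6   5.44] T [ 0.31  0.52 -0.06] w 41.27 q [-0.21  0.67 -0.21  1.84  0.21  0.65 -2.28]
```

View pics/s4c.png

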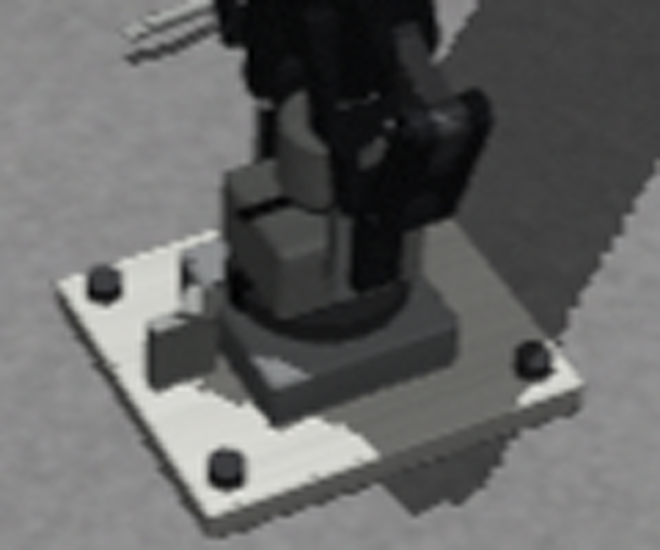

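>>> play_rows([
  [[0,0,0],[0,0,0],0.3],
  [[0,0,0],[0,0,0],0.8],
  [[0,0,0],[0,0,0],1],
  [[0,0,0],[0,0,0],1],
  [[0,0,0],[0,0,0],1],
])

```text
t: 7.5
position: [549.7, 163.1, 50.0]
eef_rot: [-0.458, 0.458, -0.538, 0.538]
force: [0.0, -1.0, 0.3]
width: 85.3
```

```bash
python3 -c "
from h import *
rep();rep()"
```

```text
t 7.5 pos [549.7 163.1  50. ] jaw heading -99.18 ydown [-0. -0. -1.] F [ 0.03 -0.97  0.3 ] T [ 0.03  0.02 -0.05] w 85.35 q [-0.21  0.67 -0.21  1.84  0.21  0.65 -2.28]
t 7.5 pos [549.7 163.1  50. ] jaw heading -99.18 ydown [-0. -0. -1.] F [ 0.03 -0.97  0.3 ] T [ 0.03  0.02 -0.05] w 85.35 q [-0.21  0.67 -0.21  1.84  0.21  0.65 -2.28]
```

>>> play_rows([
  [[0,0,0],[0,-2,0],1],
  [[0,0,0],[0,-3,0],1],
  [[0,0,0],[0,-3,0],1],
  [[0,0,0],[0,-3,0],1],
  [[0,-7,0],[0,0,-3.5],1],
  [[0,-7,0],[0,0,-3.5],1],
  [[0,-7,0],[0,0,-3.5],1],
  [[0,-7,0],[0,0,-3.5],1],
  [[0,-7.6,0],[0,0,-3.5],1],
])

```text
t: 8.4
position: [376.4, 148.9, 160.2]
eef_rot: [0.602, -0.602, 0.37, -0.371]
force: [0.8, -0.2, 0.2]
width: 85.5
```

```bash
python3 -c "
from h import *
rep(); shot('top','t5');shot('scene','s5')
s=cv2.imread('pics/t5.png'); cv2.imwrite('pics/t5c.png',cv2.resize(s[225:330,190:295],None,fx=5.5,fy=5.5,interpolation=cv2.INTER_CUBIC))
s=cv2.imread('pics/s5.png'); cv2.imwrite('pics/s5c.png',cv2.resize(s[240:340,320:440],None,fx=5.5,fy=5.5,interpolation=cv2.INTER_CUBIC))
"
```

```text
t 8.4 pos [376.4 148.9 160.2] jaw heading -63.2 ydown [ 0.  0. -1.] F [ 0.8 -0.2  0.2] T [-0.02 -0.03  0.01] w 85.46 q [-0.09  0.27 -0.45  2.19  0.18  0.71 -1.76]
```

View pics/t5c.png

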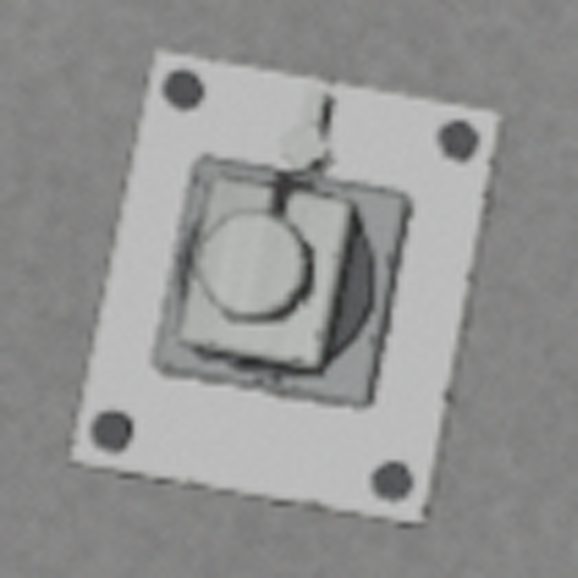

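View pics/s5c.png

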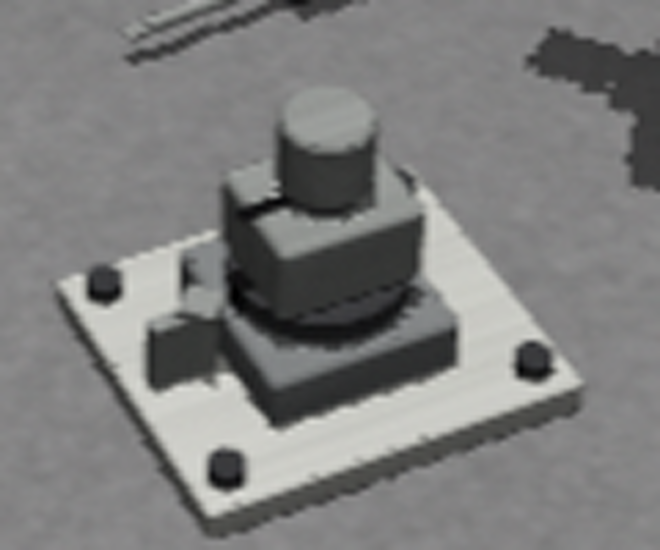

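The collar edges are now parallel to the base plate, and the line at (282,185) points at the pointer (305,150). Pliers next.

```bash
python3 -c "
from h import *
to(508,-189,120,-63)"
```

```text
from current: tool shift cm [36.02  4.01 -3.  ]
turn about tool axes deg [ 0.29 -0.33  0.08]  yturn -0.33
shift in target-oriented frame cm [36.01  3.94 -3.22]
```

>>> play_rows([
  [[0.3,-0.3,0.1],[0,0,-3.2],1],
  [[0,0,0],[4,0,0],1],
  [[0,0,0],[4,0,0],1],
  [[0,0,0],[4,0,0],1],
  [[0,0,0],[4,0,0],1],
  [[0,0,0],[4,0,0],1],
  [[0,0,0],[4,0,0],1],
  [[0,0,0],[4,0,0],1],
  [[0,0,0],[4,0,0],1],
  [[0,0,0],[4,2,0],1],
  [[0,0,0],[0,2,0],1],
  [[0,0,0],[0,0,0],1],
  [[0,0,0],[0,0,0],1],
], force=20)

```text
t: 9.8
position: [511.3, -186.2, 119.5]
eef_rot: [0.604, -0.6, 0.371, -0.371]
force: [0.2, 0.7, 0.3]
width: 85.4
```

```bash
python3 -c "
from h import *
rep(); to(508,-189,22,-63); shot('top','t6');shot('scene','s6')
s=cv2.imread('pics/s6.png'); cv2.imwrite('pics/s6c.png',cv2.resize(s[110:250,230:370],None,fx=4.2,fy=4.2,interpolation=cv2.INTER_CUBIC))
for t in ['pliers_grip','ring_center']:
  for c,z in (('scene',43),('top',43)):
    print(t,c,[(unproj(c,*x['centre'],z=z).round(1),round(x['score'],2)) for x in ctrl.place_of(c,t)])
"
```

```text
t 9.8 pos [ 511.3 -186.2  119.5] jaw heading -63.26 ydown [ 0.003  0.005 -1.   ] F [0.15 0.66 0.3 ] T [ 0.02 -0.02  0.02] w 85.39 q [ 0.46  0.52 -0.25  1.9   0.17  0.74 -0.99]
from current: tool shift cm [ 0.13  9.75 -0.47]
turn about tool axes deg [-0.28 -0.26 -0.16]  yturn -0.26
shift in target-oriented frame cm [ 0.1   9.75 -0.42]
pliers_grip scene [(array([ 502. , -199.8,   43. ]), 0.57)]
pliers_grip top [(array([ 507. , -188.2,   43. ]), 0.65), (array([456.3,  26.5,  43. ]), 0.29)]
ring_center scene [(array([712.3, 100.8,  43. ]), 0.63), (array([530.3, 132.3,  43. ]), 0.4)]
ring_center top [(array([ 625.7, -133.6,   43. ]), 0.78), (array([459.8,  20.6,  43. ]), 0.45)]
```

View pics/s6c.png

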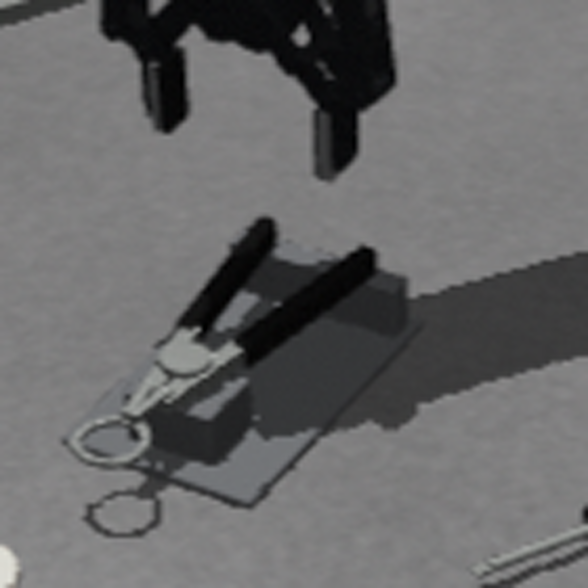

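View pics/t6.png

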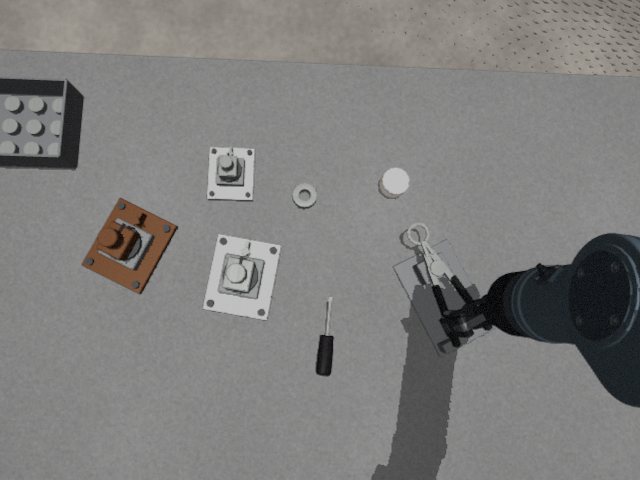

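>>> play_rows([
  [[-0.3,-0.3,-0.15],[0.1,0,-0.4],1],
  [[0,0,0],[0,2,0],1],
  [[0,0,0],[0,2,0],1],
  [[0,0,0],[0,1,0],1],
  [[0,0,0],[0,1,0],1],
  [[0,0,0],[0,0,0],1],
  [[0,0,0],[0,0,0],1],
])

```text
t: 10.8
position: [508.5, -189.7, 59.8]
eef_rot: [-0.603, 0.603, -0.369, 0.37]
force: [0.8, 0.1, -0.3]
width: 85.6
```

```bash
python3 -c "
from h import *
rep(); to(508,-189,22,-63); shot('scene','s7')
s=cv2.imread('pics/s7.png'); cv2.imwrite('pics/s7c.png',cv2.resize(s[110:250,230:370],None,fx=4.2,fy=4.2,interpolation=cv2.INTER_CUBIC))
"
```

```text
t 10.8 pos [ 508.5 -189.7   59.8] jaw heading -62.96 ydown [ 0.001 -0.001 -1.   ] F [ 0.81  0.11 -0.3 ] T [ 0.   -0.05 -0.  ] w 85.58 q [ 0.44  0.62 -0.22  1.92  0.22  0.62 -1.01]
from current: tool shift cm [-0.09  3.78 -0.02]
turn about tool axes deg [-0.02  0.04  0.07]  yturn 0.04
shift in target-oriented frame cm [-0.09  3.78 -0.01]
```

View pics/s7c.png

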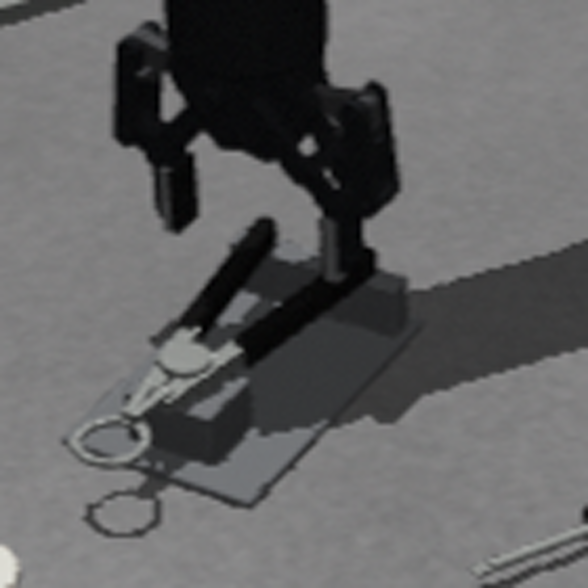

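```bash
python3 -c "
from h import *
s,M,h=st(); s_=cv2.imread('pics/s7.png'); c=s['position']; X=M[:,0];Z=M[:,2]; 
im=cv2.resize(s_[110:250,230:370],None,fx=4.2,fy=4.2,interpolation=cv2.INTER_CUBIC)
def dot(P,col):
    u=(proj('scene',P)-[230,110]+.5)*4.2; cv2.circle(im,tuple(int(a) for a in u),3,col,-1)
for sg in (-1,1):
  for k in (-11,11):
    P=c+sg*42.5*X+k*Z; P[2]=73; dot(P,(0,0,255)); P[2]=51; dot(P,(0,255,0)); P[2]=35;dot(P,(255,0,0))
P=c.copy();P[2]=51;dot(P,(0,255,255))
cv2.imwrite('pics/ov.png',im)"
```

```text
(no output)
```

View pics/ov.png

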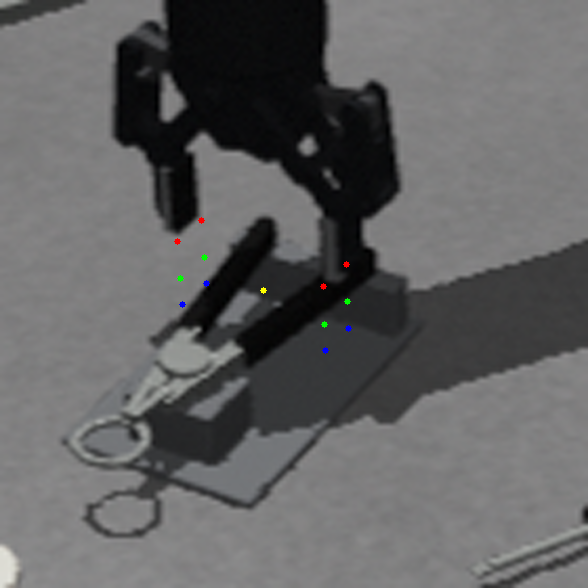

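>>> play_rows([
  [[0,0,0],[-0.1,1,0],1],
  [[0,0,0],[0,1,0],1],
  [[0,0,0],[0,1,0],1],
  [[0,0,0],[0,0.8,0],1],
  [[0,0,0],[0,0,0],1],
  [[0,0,0],[0,0,0],0.6],
  [[0,0,0],[0,0,0],0.5],
  [[0,0,0],[0,0,0],0.4],
  [[0,0,0],[0,0,0],0.3],
  [[0,0,0],[0,0,0],0.2],
])

```text
t: 11.85
position: [508.2, -189.5, 22.6]
eef_rot: [-0.603, 0.603, -0.369, 0.37]
force: [-1.2, -0.1, 9.1]
width: 51.1
```

```bash
python3 -c "
from h import *
rep(); shot('scene','s8')
s=cv2.imread('pics/s8.png'); cv2.imwrite('pics/s8c.png',cv2.resize(s[110:250,230:370],None,fx=4.2,fy=4.2,interpolation=cv2.INTER_CUBIC))
"
```

```text
t 11.85 pos [ 508.2 -189.5   22.6] jaw heading -62.99 ydown [ 0.001 -0.002 -1.   ] F [-1.15 -0.08  9.12] T [-0.11  0.51  0.04] w 51.11 q [ 0.42  0.68 -0.19  1.93  0.24  0.55 -1.03]
```

View pics/s8c.png

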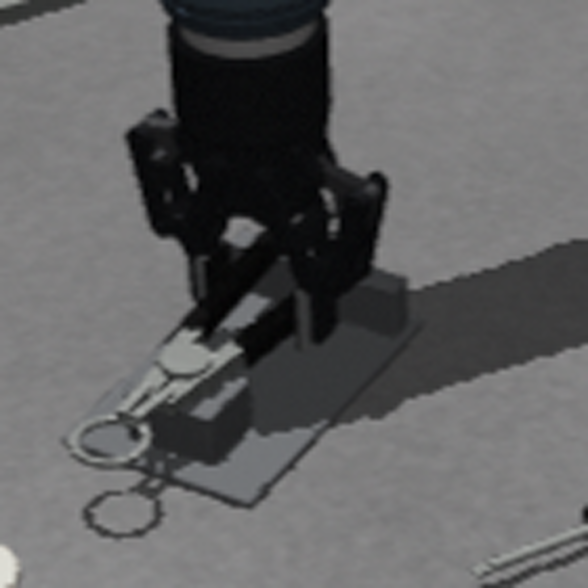

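>>> play_rows([
  [[0,0,0],[0,0,0],0.1],
  [[0,0,0],[0,0,0],0],
  [[0,0,0],[0,0,0],-0.2],
  [[0,0,0],[0,0,0],-0.5],
  [[0,0,0],[0,0,0],-0.5],
  [[0,0,0],[0,0,0],-0.5],
  [[0,0,0],[0,0,0],-0.5],
], force=50)

```text
t: 12.6
position: [508.2, -190.0, 23.4]
eef_rot: [-0.602, 0.603, -0.369, 0.37]
force: [-5.5, -1.4, 17.4]
width: 33.2
```

```bash
python3 -c "
from h import *
rep(); shot('scene','s9')
s=cv2.imread('pics/s9.png'); cv2.imwrite('pics/s9c.png',cv2.resize(s[110:250,230:370],None,fx=4.2,fy=4.2,interpolation=cv2.INTER_CUBIC))
"
```

```text
t 12.6 pos [ 508.2 -190.    23.4] jaw heading -63.02 ydown [ 0.001 -0.003 -1.   ] F [-5.46 -1.4  17.38] T [-0.18  0.94  0.  ] w 33.19 q [ 0.42  0.68 -0.19  1.93  0.24  0.55 -1.03]
```

View pics/s9c.png

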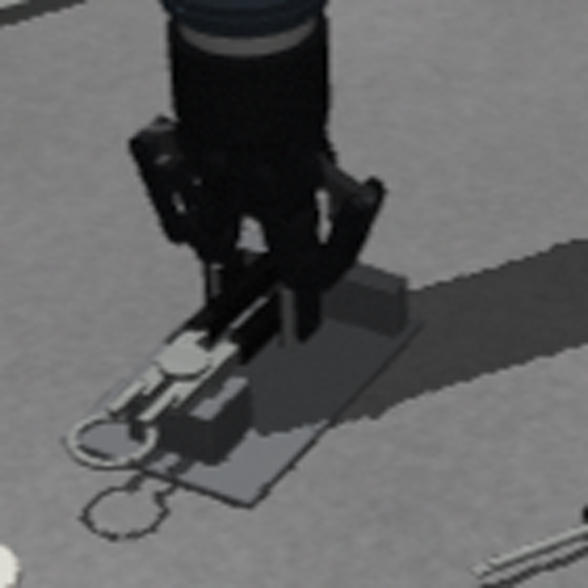

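>>> play_rows([
  [[0,0,0],[0,-0.5,0],-0.5],
  [[0,0,0],[0,-0.5,0],-0.5],
  [[0,0,0],[0,-1,0],-0.5],
  [[0,0,0],[0,-1.5,0],-0.5],
  [[0,0,0],[0,-2,0],-0.5],
  [[0,0,0],[0,-2,0],-0.5],
  [[0,0,0],[0,-1.5,0],-0.5],
  [[0,0,0],[0,-1,0],-0.5],
  [[0,0,0],[0,0,0],-0.5],
  [[0,0,0],[0,0,0],-0.5],
  [[0,0,0],[0,0,0],-0.5],
])

```text
t: 13.75
position: [507.1, -188.5, 120.7]
eef_rot: [-0.603, 0.603, -0.37, 0.369]
force: [0.1, -0.3, -2.1]
width: 33.1
```

```bash
python3 -c "
from h import *
rep(); shot('scene','s10'); shot('top','t10')
s=cv2.imread('pics/s10.png'); cv2.imwrite('pics/s10c.png',cv2.resize(s[80:250,230:400],None,fx=3.5,fy=3.5,interpolation=cv2.INTER_CUBIC))
s=cv2.imread('pics/t10.png'); cv2.imwrite('pics/t10c.png',cv2.resize(s[200:370,385:555],None,fx=3.5,fy=3.5,interpolation=cv2.INTER_CUBIC))
print(ctrl.place_of('top','ring_center'),ctrl.place_of('scene','ring_center'))
"
```

```text
t 13.75 pos [ 507.1 -188.5  120.7] jaw heading -62.97 ydown [-0.001 -0.    -1.   ] F [ 0.09 -0.31 -2.08] T [-0.03  0.07  0.01] w 33.11 q [ 0.46  0.52 -0.25  1.9   0.18  0.75 -0.98]
[{'centre': [435.7, 223.0], 'score': 0.97}] [{'centre': [253.5, 175.1], 'score': 0.7}, {'centre': [291.5, 144.5], 'score': 0.38}]
```

View pics/s10c.png

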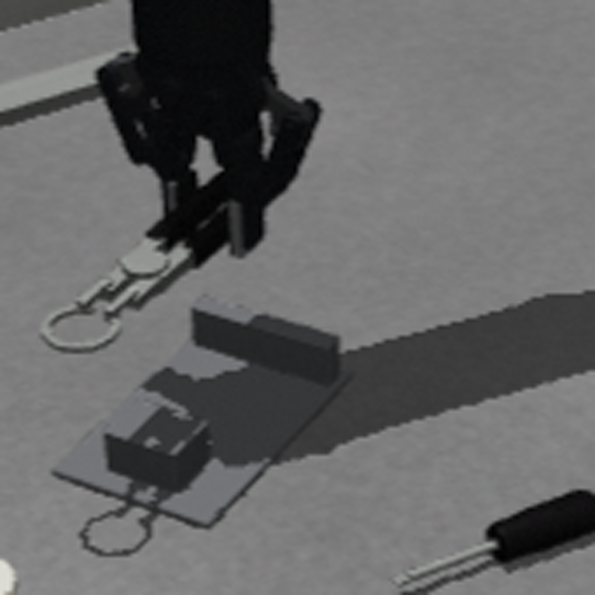

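View pics/t10c.png

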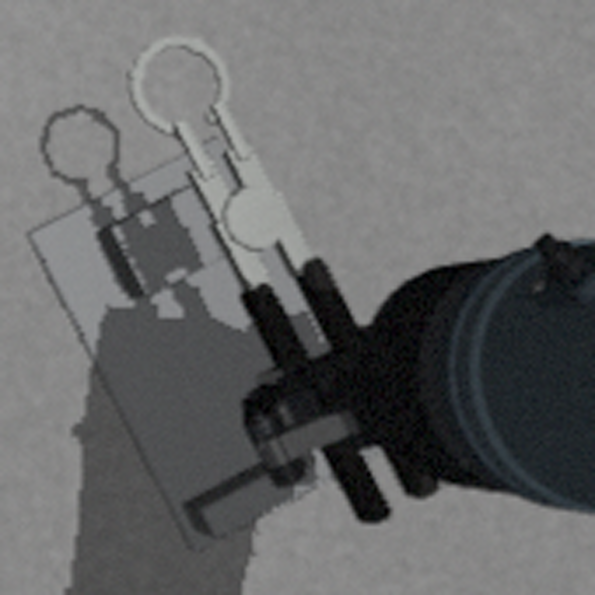

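```bash
cat >> h.py <<'E'
def cloud(cam,d):
    vv,uu=np.mgrid[0:480,0:640]; c=ctrl.calibration(cam); f=240/np.tan(np.radians(c['vfov'])/2)
    r=np.stack([(uu-c['cx'])/f,-(vv-c['cy'])/f,-np.ones_like(uu,float)],-1)*d[...,None]
    return q2R(c['orientation']).apply(r.reshape(-1,3)).reshape(480,640,3)+c['xyz']
def circfit(xy):
    A=np.c_[2*xy,np.ones(len(xy))]; s=np.linalg.lstsq(A,(xy**2).sum(1),rcond=None)[0]
    return s[:2],np.sqrt(s[2]+s[:2]@s[:2])
E
python3 - <<'E'
from h import *
s,M,h=st(); X=M[:,0];Z=M[:,2]; c=s['position']
print('X',X,'Z',Z)
for cam,n in (('top','t10'),('scene','s10')):
    P=cloud(cam,np.load(f'pics/{n}.npy')); 
    q=P-c; f=q@Z; l=q@X; 
    sg=1
    m=(abs(l)<40)&(P[...,2]>120)&(P[...,2]<165)&(f>20)&(f<165)
    for a,b in ((25,45),(48,80),(80,110),(112,155)):
        k=m&(f>a)&(f<b); print(cam,a,b,k.sum(),'z med',np.median(P[k][:,2]).round(1),'lat',np.median(l[k]).round(1))
    k=m&(f>113)
    xy=np.c_[f[k],l[k]]
    # robust circle
    cc,r=circfit(xy)
    for _ in range(5):
        e=np.abs(np.hypot(*(xy-cc).T)-r); cc,r=circfit(xy[e<3])
    print(cam,'ring centre fwd,lat',cc.round(2),'r',r.round(2),(e<3).sum())
E
```

```text
X [ 4.54481518e-01 -8.90756166e-01  5.35418317e-05] Z [ 8.90755915e-01  4.54481343e-01 -7.80017106e-04]
top 25 45 286 z med 146.1 lat -7.3
top 48 80 471 z med 145.6 lat -3.9
top 80 110 303 z med 143.9 lat -1.8
top 112 155 253 z med 140.4 lat -2.4
top ring centre fwd,lat [131.02  -1.23] r 18.67 238
scene 25 45 130 z med 147.1 lat -8.9
scene 48 80 166 z med 147.0 lat -9.3
scene 80 110 155 z med 145.4 lat -1.4
scene 112 155 157 z med 142.7 lat -2.5
scene ring centre fwd,lat [133.78  -1.7 ] r 18.57 133
```

```bash
python3 -c "
from h import *
to(433.7,102.1,102,-63)"
```

```text
from current: tool shift cm [-29.24   1.88   6.65]
turn about tool axes deg [0.04 0.03 0.  ]  yturn 0.03
shift in target-oriented frame cm [-29.24   1.89   6.63]
```

>>> play_rows([
  [[0,0,0],[-1,0,0.3],-0.5],
  [[0,0,0],[-2,0,0.5],-0.5],
  [[0,0,0],[-3,0,0.7],-0.5],
  [[0,0,0],[-3,0,0.7],-0.5],
  [[0,0,0],[-3,0,0.7],-0.5],
  [[0,0,0],[-3,0,0.7],-0.5],
  [[0,0,0],[-3,0,0.7],-0.5],
  [[0,0,0],[-3,0,0.7],-0.5],
  [[0,0,0],[-3,0,0.6],-0.5],
  [[0,0,0],[-2.5,0,0.5],-0.5],
  [[0,0,0],[-1.7,0,0.3],-0.5],
  [[0,0,0],[-1,0,0.2],-0.5],
  [[0,0,0],[0,0.5,0],-0.5],
  [[0,0,0],[0,0.5,0],-0.5],
  [[0,0,0],[0,0,0],-0.5],
  [[0,0,0],[0,0,0],-0.5],
  [[0,0,0],[0,0,0],-0.5],
])

```text
t: 15.65
position: [434.0, 100.8, 111.2]
eef_rot: [-0.603, 0.603, -0.369, 0.37]
force: [1.2, 0.2, -1.9]
width: 33.2
```

```bash
cat > look.py <<'E'
import sys
from h import *
n=sys.argv[1]
rep(); s,M,h=st()
shot('scene','s'+n); shot('top','t'+n)
q=cv2.imread(f'pics/s{n}.png'); cv2.imwrite(f'pics/s{n}c.png',cv2.resize(q[220:320,330:430],None,fx=6,fy=6,interpolation=cv2.INTER_CUBIC))
q=cv2.imread(f'pics/t{n}.png'); cv2.imwrite(f'pics/t{n}c.png',cv2.resize(q[220:320,190:290],None,fx=6,fy=6,interpolation=cv2.INTER_CUBIC))
X=M[:,0];Z=M[:,2];c=s['position']
for cam,k0 in (('top','t'),('scene','s')):
    P=cloud(cam,np.load(f'pics/{k0}{n}.npy')); q=P-c;f=q@Z;l=q@X
    zr=c[2]+19.5
    m=(abs(l)<30)&(abs(P[...,2]-zr)<6)&(f>113)&(f<160); xy=np.c_[f[m],l[m]]
    if len(xy)>20:
        cc=np.array([131,-1.3]);r=18.7
        for _ in range(8):
            e=np.abs(np.hypot(*(xy-cc).T)-r); cc,r=circfit(xy[e<3])
        print(cam,'ring',cc.round(2),r.round(2),(e<3).sum(),'zmed',np.median(P[m][e<3][:,2]).round(1))
E
python3 look.py 11; python3 -c "
from h import *
to(433.7,102.1,102,-63)"
```

```text
t 15.65 pos [434.  100.8 111.2] jaw heading -63.04 ydown [ 0.    -0.001 -1.   ] F [ 1.21  0.2  -1.92] T [-0.02  0.03  0.02] w 33.21 q [-0.07  0.41 -0.31  2.14  0.21  0.62 -1.63]
top ring [131.35  -0.56] 18.69 219 zmed 130.9
scene ring [134.74  -0.84] 18.64 163 zmed 132.7
from current: tool shift cm [-0.11  0.93  0.02]
turn about tool axes deg [-0.01 -0.01  0.06]  yturn -0.01
shift in target-oriented frame cm [-0.11  0.93  0.02]
```

View pics/s11c.png

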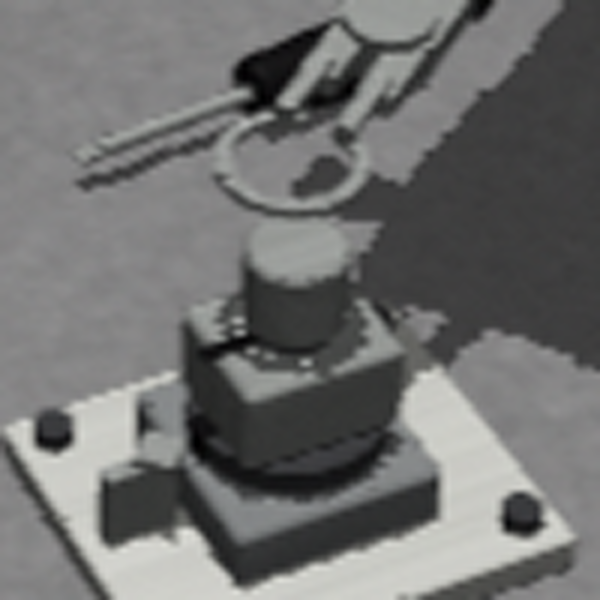

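View pics/t11c.png

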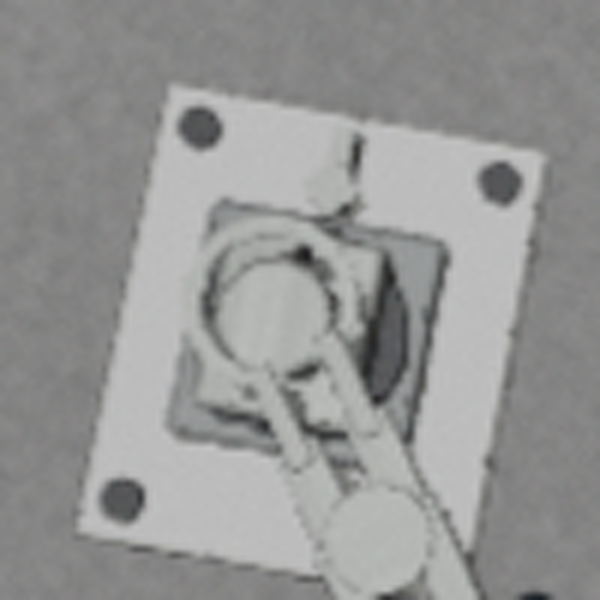

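```bash
cat > sh.py <<'E'
from h import *
from scipy.optimize import minimize
def shaft(cam,n):
    P=cloud(cam,np.load(f'pics/{n}.npy')); 
    m=(np.hypot(P[...,0]-550,P[...,1]-163)<30)&(P[...,2]>85)
    z=np.median(P[m&(P[...,2]>98)][:,2])
    k=m&(abs(P[...,2]-z)<2.5); Q=P[k]; 
    # enclosing-type estimate: centroid and extents
    return z,k.sum(),Q.mean(0),Q[:,:2].min(0),Q[:,:2].max(0)
for cam,n in (('top','top0'),('top','t5'),('scene','scene0'),('scene','s5'),('scene','s11')):
    z,k,c,a,b=shaft(cam,n); print(cam,n,z.round(1),k,c.round(2),((a+b)/2).round(2),(b-a).round(1))
E
python3 sh.py
python3 -c "
from h import *
t=lambda x,y:((x+.5)/6-.5+190,(y+.5)/6-.5+220)
print('ring',unproj('top',*t(274,306),z=130).round(1),'shaft',unproj('top',*t(275,318),z=102).round(1))
s=lambda x,y:((x+.5)/6-.5+330,(y+.5)/6-.5+220)
print('ring',unproj('scene',*s(292,162),z=130).round(1),'shaft',unproj('scene',*s(299,251),z=102).round(1))
"
```

```text
top top0 101.0 301 [549.34 163.48 100.93] [549.57 164.13] [28.6 28.4]
top t5 100.8 298 [549.12 163.17 100.86] [549.58 163.56] [28.5 29.4]
scene scene0 102.7 183 [552.55 166.19 102.75] [552.66 164.95] [29.4 29.6]
scene s5 102.8 172 [552.53 165.91 102.93] [551.84 165.34] [29.9 28.6]
scene s11 131.1 138 [555.18 163.67 132.07] [549.65 162.1 ] [47.7 44.1]
ring [550.2 159.5 130. ] shaft [549.3 162.7 102. ]
ring [551.5 159.3 130. ] shaft [551.7 164.6 102. ]
```

>>> play_rows([
  [[0,0,0],[-0.15,0,0],-0.5],
  [[0,0,0],[-0.15,0.5,0],-0.5],
  [[0,0,0],[0,0.7,0],-0.5],
  [[0,0,0],[0,0.6,0],-0.5],
  [[0,0,0],[0,0,0],-0.5],
  [[0,0,0],[0,0,0],-0.5],
  [[0,0,0],[0,0,0],-0.5],
])

```text
t: 16.45
position: [432.6, 104.1, 93.3]
eef_rot: [-0.603, 0.603, -0.369, 0.37]
force: [0.0, -0.0, -1.7]
width: 33.3
```

```bash
python3 look.py 12
```

```text
t 16.45 pos [432.6 104.1  93.3] jaw heading -62.97 ydown [ 0.001 -0.001 -1.   ] F [ 0.   -0.   -1.74] T [-0.04  0.06  0.04] w 33.32 q [-0.09  0.44 -0.3   2.15  0.23  0.58 -1.65]
top ring [131.41  -0.29] 18.55 218 zmed 112.9
scene ring [134.33  -0.52] 18.8 164 zmed 114.5
```

View pics/s12c.png

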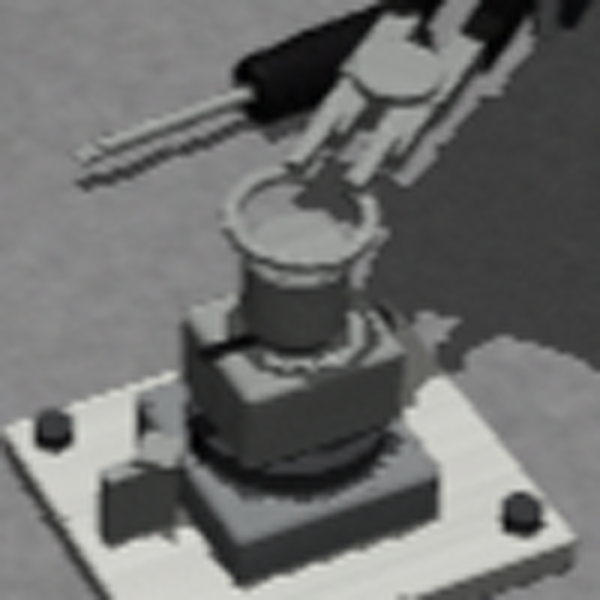

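View pics/t12c.png

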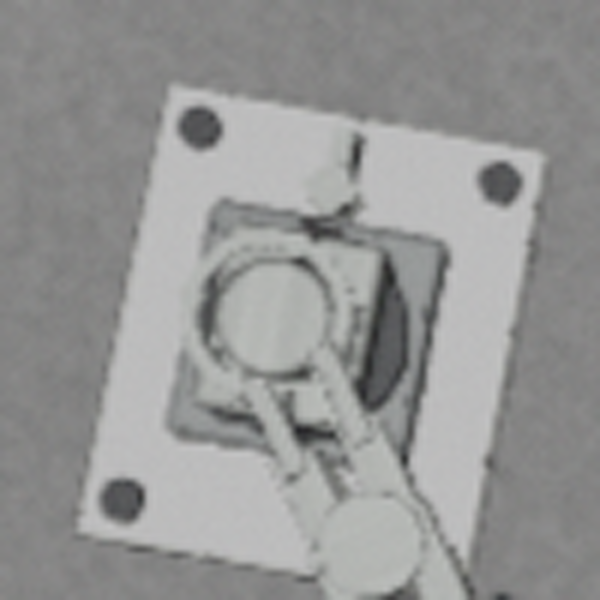

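>>> play_rows([
  [[0,0,0],[0,0.4,0],-0.5],
  [[0,0,0],[0,0.3,0],-0.5],
  [[0,0,0],[0,0.2,0],-0.5],
  [[0,0,0],[0,0.2,0],-0.5],
  [[0,0,0],[0,0.2,0],-0.5],
  [[0,0,0],[0,0,0],-0.5],
  [[0,0,0],[0,0,0],-0.5],
])

```text
t: 17.25
position: [432.4, 104.1, 80.2]
eef_rot: [-0.603, 0.603, -0.369, 0.37]
force: [0.4, 1.2, -1.5]
width: 33.3
```

```bash
python3 look.py 13
```

```text
t 17.25 pos [432.4 104.1  80.2] jaw heading -62.97 ydown [ 0.    -0.001 -1.   ] F [ 0.37  1.23 -1.5 ] T [-0.04  0.04  0.  ] w 33.34 q [-0.1   0.47 -0.28  2.15  0.25  0.55 -1.67]
top ring [131.16  -0.36] 18.66 206 zmed 100.0
scene ring [134.33  -0.55] 18.84 160 zmed 101.5
```

View pics/s13c.png

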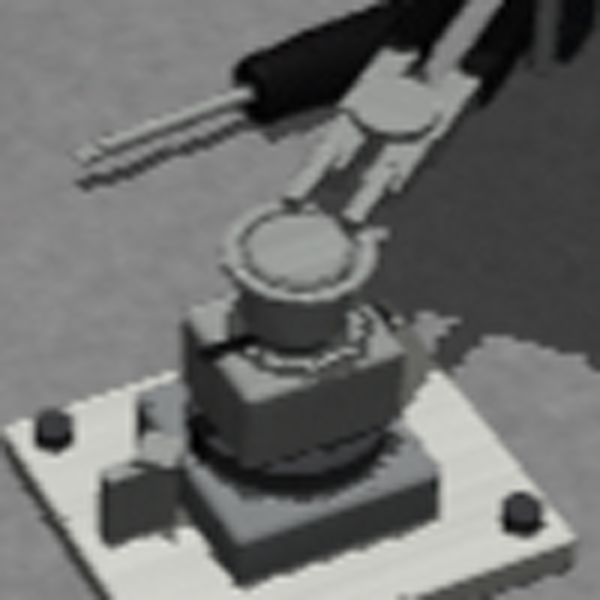

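View pics/t13c.png

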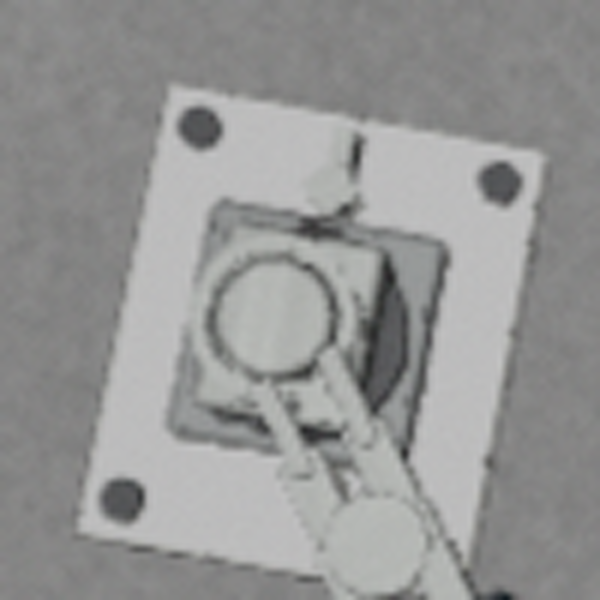

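>>> play_rows([
  [[0,0,0],[0,0.3,0],-0.5],
  [[0,0,0],[0,0.4,0],-0.5],
  [[0,0,0],[0,0.4,0],-0.5],
  [[0,0,0],[0,0.4,0],-0.5],
  [[0,0,0],[0,0.3,0],-0.5],
  [[0,0,0],[0,0.2,0],-0.5],
  [[0,0,0],[0,0,0],-0.5],
  [[0,0,0],[0,0,0],-0.5],
])

```text
t: 18.15
position: [432.5, 104.1, 60.2]
eef_rot: [-0.603, 0.603, -0.369, 0.37]
force: [0.4, 0.3, -2.4]
width: 33.2
```

```bash
python3 look.py 14
```

```text
t 18.15 pos [432.5 104.1  60.2] jaw heading -62.97 ydown [ 0.    -0.001 -1.   ] F [ 0.45  0.27 -2.43] T [-0.04  0.04 -0.05] w 33.25 q [-0.12  0.51 -0.26  2.16  0.27  0.5  -1.69]
top ring [131.6   -0.45] 18.79 178 zmed 80.0
scene ring [134.05  -0.4 ] 19.05 145 zmed 81.0
```

View pics/s14c.png

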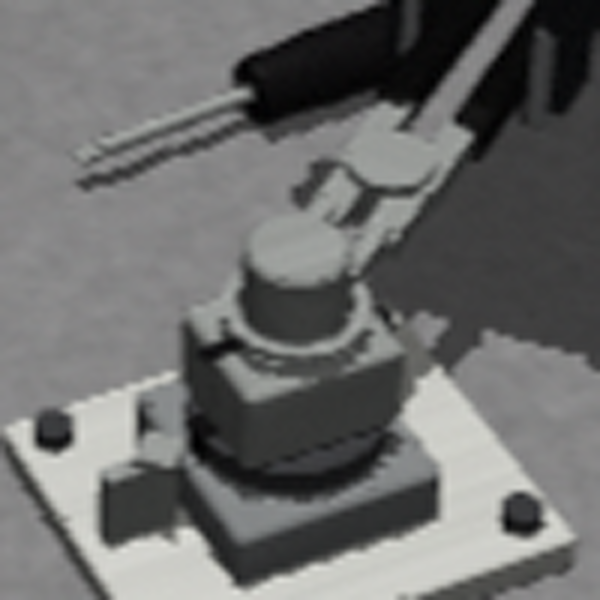

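>>> play_rows([
  [[0,0,0],[0,0.2,0],-0.5],
  [[0,0,0],[0,0.1,0],-0.5],
  [[0,0,0],[0,0.1,0],-0.5],
  [[0,0,0],[0,0,0],-0.5],
  [[0,0,0],[0,0,0],-0.5],
  [[0,0,0],[0,0,0],-0.5],
  [[0,0,0],[0,0,0],-0.5],
])

```text
t: 18.95
position: [432.5, 104.0, 56.2]
eef_rot: [-0.603, 0.603, -0.369, 0.37]
force: [-0.2, -0.1, -1.8]
width: 33.3
```

```bash
python3 look.py 15
```

```text
t 18.95 pos [432.5 104.   56.2] jaw heading -62.97 ydown [ 0.    -0.001 -1.   ] F [-0.19 -0.1  -1.79] T [ 0.02  0.07 -0.03] w 33.31 q [-0.12  0.52 -0.26  2.16  0.27  0.49 -1.69]
top ring [132.66   0.25] 19.37 227 zmed 75.1
scene ring [134.35  -0.67] 19.57 185 zmed 75.9
```

View pics/s15c.png

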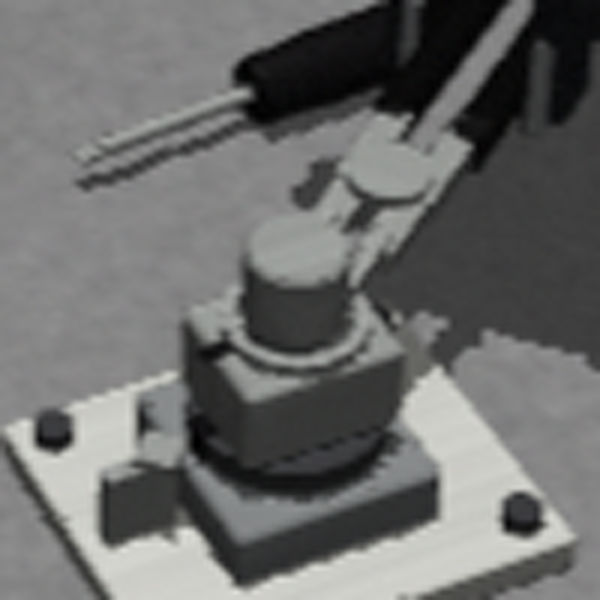

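View pics/t15c.png

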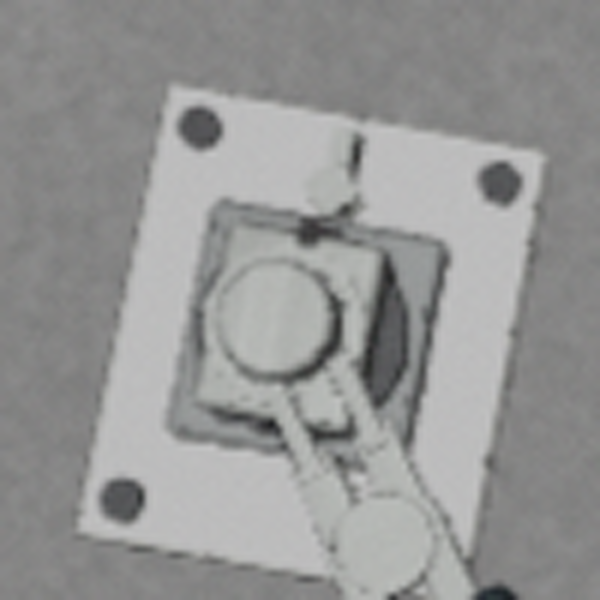

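The ring sits level around the shaft just above the collar. No side load shows, and the notch still points at the pointer.

```bash
python3 -c "
from h import *
rep(); print(ctrl.hand_in())"
```

```text
t 19.05 pos [432.5 104.   56.2] jaw heading -62.97 ydown [ 0.    -0.001 -1.   ] F [ 0.65  0.11 -2.49] T [-0.02 -0.03 -0.05] w 33.0 q [-0.12  0.52 -0.26  2.16  0.27  0.49 -1.69]
the job is handed in; nothing more can be done
None
```

I handed the job in at 19.05 s, with the ring spread in the groove on the larger white fixture and the pliers still squeezed. The hand-in reported no verdict.

**What I did:**
- I gripped the collar across its flats and turned it about 36° clockwise until the notch faced the pointer.
- I squeezed the pliers at 50 N, lifted them off the rest and centred the ring over the shaft using both cameras. I then lowered it to the groove.

**Last checks:**
- **Notch:** in the last top picture it still points at the pointer, and the collar's edges are parallel to the base plate.
- **Centring:** the ring was concentric with the shaft to within about 0.5–1 mm as it passed over the top.
- **Height:** the ring's mid-height is about 75 mm, worked out from the tool height.
- **Load:** wrist forces were under 3 N, roughly the weight of the pliers, so nothing is leaning on the collar.
- **Grip and level:** the finger opening is 33 mm, with the handles squeezed to the stop, and the tool points straight down.
- **Bystanders:** I took no end measurement of the bearing, roller and screwdriver. The arm did not go near them at table height.

**What disagreed:** the two cameras differ by about 3 mm in absolute position, so I relied on ring-to-shaft offsets within each camera. At the final depth the ring fit also picked up the collar's top, so I did not use its height reading.

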